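# Unstack the flower tins onto their cork mats

## Robot

A 7-joint arm with a two-finger parallel gripper is mounted at the origin on the work surface. World frame = base frame: x ahead of the robot, y to its left, z up, the work surface at z = 0. Lengths are in m, angles in rad, forces in N, time in s.
With the tool pointing down it reaches from about 0.4 to 0.85 m from the base axis. Payload 4.5 kg.
Tool frame: the origin (TCP) lies midway between the tips of the shut fingers; the grasp point (between the pads) lies behind it (r.grip_point_offset is the z of the grasp point in the tool frame, in m); z points along the fingers, y is the line along which they close (so a half turn about z gives the same grasp; the last joint's range is limited). The gripper opens to 88 mm and grips with 3 to 60 N. Pads are 18 mm wide; open, the fingers measure 123 mm over their backs; the gripper's body (75 mm by 187 mm) begins 45 mm behind the grasp point.
Start: joints at [-1.189, 0.689, -0.195, 1.565, 0.157, 0.902, -0.215], TCP at [0.213, 0.588, 0.239] pointing down, gripper open.
Joint ranges: [-3.01, 3.01], [-0.46, 2.08], [-1.47, 1.51], [0.13, 2.56], [-1, 4.14], [0.04, 2.09], [-2.66, 2.66]. Speed limits (rad/s): [2.57, 2.57, 3.14, 3.14, 3.14, 3.14, 3.14].

## Interface

Orientations are given as a unit quaternion [x, y, z, w].
In Python, from plant import r, optics, workorder gives the robot as it stands.
- The arm moves only by the shell command python3 -m creep 'ROWS' [FORCE]. ROWS is JSON, a list of rows, each an object of numbers: "grip": the gripper command: -1 is shut, 1 is fully open, values between are in proportion; "tx", "ty", "tz": the shift along the tool's x, y, z in cm; "spin": the turn about the tool's z in degrees. In form: [{"grip": .., "tx": .., "ty": .., "tz": .., "spin": ..}, ...]. A call has 1 to 8 rows; each row shifts and turns the commanded pose from where the row before left it, along the tool's axes as they then stand; what a row does not reach is not made up. A row lasts 1/12 s, in which the tool goes at most 41.7 mm and 7.16 degrees, less where a joint would pass 70% of its speed; a pose out of reach is approached as far as the arm can. A call with a gripper value outside its range is refused whole. The fingers move at their own pace and stop on an object; FORCE is the grip in N (left out, the last holds). Time passes only in rows, so rows that do not move let the fingers close. It gives the time, the measured TCP pose, the force, the opening and the grip force at its end, in the units of the state.
- r.get_state(): the state, without advancing time (a new reading comes with each control period).
- optics.snapshot(name): name is "side" or "top"; returns (picture, depth): 480x640x3 uint8, red, green, blue; 480x640 float32, m along the optical axis (not along the pixel's ray), 0 where there is no reading.
- optics.get_calibration(name): a dict with "fx", "fy", "cx", "cy" (pixels), "extrinsics" (4x4, takes a point from world to camera coordinates). Camera axes: x right, y down, z forward; pixel columns grow to the right and rows downward; lengths in m; the calibration is good to about 2 mm. A picture is of the moment at which its call begins. get_calibration takes no time and is no camera call.
- workorder.finish_job(): hands the job in; it is judged then, once.
The state is a dict: "clock": time; "q": joint angles; "qd": joint speeds; "joint_torque": joint torques, N m; "tool_pos": TCP position; "eef_rot": TCP orientation; "contact_force": force on the tool from outside, world axes, zero at the start; "moment": the same for the moment, N m; "opening": opening from 0.0 (shut) to 1.0 (fully open); "finger_force": force on a finger pad.
Only numpy, scipy, OpenCV 4.12 (cv2) and the standard library are available. Lean on these libraries where they do the work, as an engineer would, in place of code of your own. Each camera call takes 0.05 s, during which the arm holds its last target. There are 200 camera calls.

## Task

Take the pile of four closed tins apart and set every tin upright on the cork mat that has its own shape and size: centred, wholly on the mat, and with the oblong and the square tin squared up to their mats. Do not tip any tin over or knock the open white glue bottle.

Things in the scene. Friction and masses are not known exactly. Their poses are not given: they have to be found in the camera images.
- small_tin: Plain aluminium tin with a closed lid (one solid piece), round, 36 mm diameter, 30 mm high, about 40 g; the top (fourth) tin of the pile, on the square tin. Origin: centre of its underside, z up.
- square_tin: Plain aluminium tin with a closed lid (one solid piece), square, 42 x 42 mm, 28 mm high, about 60 g; third from below, on the larger round tin. Origin: centre of its underside, z up. x and y are square to its sides.
- round_tin: Plain aluminium tin with a closed lid (one solid piece), round, 60 mm diameter, 28 mm high, about 90 g; second from below, on the oblong tin. Origin: centre of its underside, z up.
- oblong_tin: Plain aluminium tin with a closed lid (one solid piece), oblong, 110 mm long (its x) x 62 mm wide (its y), 30 mm high, about 160 g; the bottom of the pile, standing on the bare table. Origin: centre of its underside, z up.
- small_mat: Flat cork mat fixed to the table, 3 mm thick, round, 60 mm diameter: the place of the 36 mm round tin. Origin: centre of its underside (on the table top, z = 0), z up.
- square_mat: Flat cork mat fixed to the table, 3 mm thick, square, 66 x 66 mm, sides along its x and y: the place of the square tin (any quarter turn). Origin: centre of its underside (on the table top, z = 0), z up.
- round_mat: Flat cork mat fixed to the table, 3 mm thick, round, 84 mm diameter: the place of the 60 mm round tin. Origin: centre of its underside (on the table top, z = 0), z up.
- oblong_mat: Flat cork mat fixed to the table, 3 mm thick, oblong, 134 mm (its x) x 86 mm (its y): the place of the oblong tin (either way round). Origin: centre of its underside (on the table top, z = 0), z up.
- glue: Small white glue bottle with a pointed nozzle, 28 mm diameter, 78 mm high, about 30 g, standing loose on the table near the mats; to be left alone. Origin: centre of its underside.
Things that resemble listed ones, but are neither listed nor needed, are in the scene too. What is shaped like the oblong_mat but turquoise is not meant. What is shaped like the square_tin but purple or turquoise is not meant.

How it is judged:
By the outcome, as a careful person would: the job done as asked, in the order asked, and still so for the second after the job is handed in, with the robot touching nothing.
It also fails if it takes over 120 s, if anything falls off the work surface, if the arm or the gripper's body presses on something with over 40 N, if the wrist force passes 120 N, or if a joint passes its speed limit or range.

## Working session

There is one attempt and no reset: what is moved stays moved. The work goes in short steps, Python scripts to look and compute and a shell command to move; the robot and the scene stay as the last step left them, time stands still between calls to the robot, and variables do not carry over. Pictures are saved under pics/ and viewed, at most 14 in all, crops included, and the job is handed in when it is done.

```bash
mkdir -p pics; ls
python3 - <<'E'
from plant import r, optics, workorder
import cv2, numpy as np
print(r.get_state(), r.grip_point_offset)
for n in ("side","top"):
    p,d=optics.snapshot(n); cv2.imwrite(f"pics/{n}0.png",p[:,:,::-1]); np.savez(f"{n}0.npz",p=p,d=d)
    c=optics.get_calibration(n); E=np.array(c["extrinsics"]); print(n,c["fx"],c["fy"],c["cx"],c["cy"], -E[:3,:3].T@E[:3,3], E[:3,:3].round(3).tolist())
E
```

```text
pics
{'clock': 0.0, 'q': array([-1.18921466,  0.68996613, -0.19449914,  1.56633522,  0.15731166,
        0.90249405, -0.21505829]), 'qd': array([-0.00022668, -0.00149984,  0.00010874,  0.00047406, -0.00079565,
       -0.00062483,  0.00144801]), 'joint_torque': array([-8.26262340e-05, -5.27575958e+01, -1.26734544e+00, -1.53431547e+01,
       -5.27027913e-02,  6.47331937e-03,  1.60552081e-04]), 'tool_pos': array([0.21285193, 0.58697306, 0.23792314]), 'eef_rot': array([ 1.72956240e-01,  9.84929094e-01, -9.01809399e-04, -8.18290348e-05]), 'contact_force': array([-0.23490214,  0.5282813 , -1.03127998]), 'moment': array([-0.00224278,  0.01116945, -0.02364088]), 'finger_force': 0.0, 'opening': 0.99935292248751} -0.0187
side 562.8565916765917 562.8565916765917 331.1370208141034 239.42815943241084 [ 0.2673291  -0.82182319  0.8681973 ] [[0.963, -0.268, -0.009], [-0.191, -0.664, -0.723], [0.188, 0.698, -0.691]]
top 482.61537650139576 482.61537650139576 318.3088201417565 242.19316416427415 [ 0.27575521 -0.03745868  1.3098173 ] [[-0.006, -1.0, -0.007], [-0.988, 0.007, -0.156], [0.156, 0.006, -0.988]]
```

View pics/side0.png

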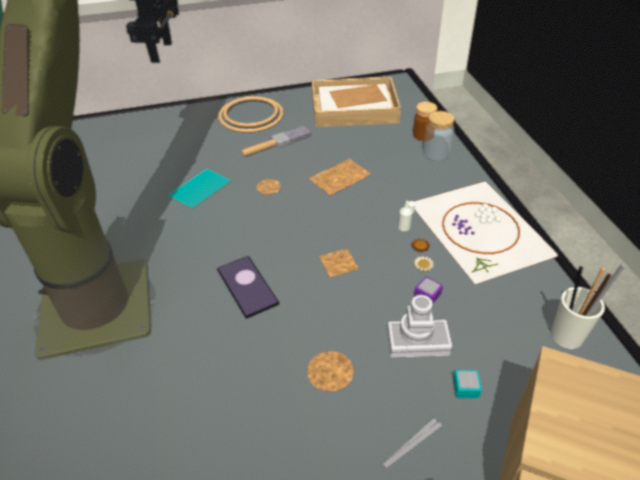

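View pics/top0.png

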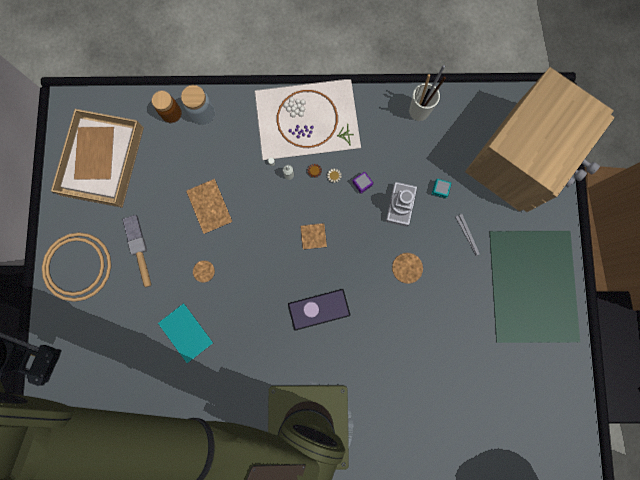

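The top view shows the oblong mat at (209,206), the small mat at (204,271), the square mat at (314,236), the round mat at (408,268) and the pile at (402,203). The purple and turquoise tins are decoys, and the glue bottle is at (288,171). I'll measure these next.

```bash
cat > h.py <<'E'
from plant import r, optics, workorder
import cv2, numpy as np
def cloud(n,d):
    c=optics.get_calibration(n); E=np.array(c["extrinsics"]); v,u=np.mgrid[:480,:640]
    P=np.stack([(u-c["cx"])/c["fx"]*d,(v-c["cy"])/c["fy"]*d,d],-1)
    W=(P-E[:3,3])@E[:3,:3]; W[d==0]=np.nan; return W
def plane(n,uv,z):
    c=optics.get_calibration(n); E=np.array(c["extrinsics"]); uv=np.asarray(uv,float).reshape(-1,2)
    ray=np.c_[(uv[:,0]-c["cx"])/c["fx"],(uv[:,1]-c["cy"])/c["fy"],np.ones(len(uv))]@E[:3,:3]
    C=-E[:3,:3].T@E[:3,3]; return (C+ray*((z-C[2])/ray[:,2])[:,None])[:,:2]
def proj(n,X):
    c=optics.get_calibration(n); E=np.array(c["extrinsics"]); P=E[:3,:3]@np.asarray(X,float)+E[:3,3]
    return np.array([c["fx"]*P[0]/P[2]+c["cx"],c["fy"]*P[1]/P[2]+c["cy"]])
def rect(xy): # centre, size, angle deg in mm
    (a,b),(w,h),t=cv2.minAreaRect((np.asarray(xy)*1000).astype(np.float32)); 
    return np.round([a,b,w,h,t],1)
E
cat > m.py <<'E'
from h import *
for n in ("top","side"):
    z=np.load(n+"0.npz"); p,d=z["p"],z["d"]; W=cloud(n,d)
    print(n,"table z",np.nanmedian(W[230:300,330:350,2]) if n=="top" else np.nanmedian(W[300:350,450:500,2]))
    hsv=cv2.cvtColor(p,cv2.COLOR_RGB2HSV)
    m=cv2.inRange(hsv,(5,90,90),(20,255,255))
    cs,_=cv2.findContours(m,cv2.RETR_EXTERNAL,cv2.CHAIN_APPROX_NONE)
    for c in cs:
        if cv2.contourArea(c)<150: continue
        q=plane(n,c,.003); M=cv2.moments((q*1e3).astype(np.float32)); 
        print(" cork",c.reshape(-1,2).mean(0).round(),rect(q),np.round([M["m10"]/M["m00"],M["m01"]/M["m00"],M["m00"]],1))
    c=np.array([.60,-.21])
    for lo,hi in ((.02,.037),(.05,.063),(.08,.092),(.108,.125)):
        k=(np.abs(W[...,0]-.56)<.12)&(np.abs(W[...,1]+.21)<.09)&(W[...,2]>lo)&(W[...,2]<hi)
        vv,uu=np.nonzero(k)
        if len(vv): print(" slice",lo,len(vv),uu.mean().round(),vv.mean().round(),W[k].mean(0).round(4),np.median(W[k][:,2]).round(4),rect(W[k][:,:2]))
E
python3 m.py
python3 - <<'E'
import cv2
a=cv2.imread("pics/side0.png")[270:370,370:490]; b=cv2.imread("pics/top0.png")[150:250,340:460]
cv2.imwrite("pics/crop0.png",cv2.resize(cv2.vconcat([a,b]),None,fx=3,fy=3,interpolation=cv2.INTER_CUBIC)[:600])
E
```

```text
top table z 0.0009797084203416835
 cork [203. 271.] [404.8 283.   57.5  54.6  89.6] [ 404.7  283.5 2478.9]
 cork [407. 268.] [ 410.8 -270.3   81.7   79.1   89.6] [ 410.4 -270.5 5079.4]
 cork [143. 269.] [412.3 448.2  96.8  18.9  16.8] [ 411.2  448.  1549.2]
 cork [ 76. 267.] [420.3 631.9 186.9 183.7  89.6] [  420.1   631.9 26795.6]
 cork [313. 236.] [499.5 -15.7  65.4  65.3   5.8] [ 499.4  -15.9 3908.5]
 cork [595. 243.] [ 4.820e+02 -7.895e+02  2.714e+02  2.740e+01  3.000e-01] [ 435.8 -786.4 3455.8]
 cork [209. 206.] [586.7 274.2 133.7  85.   23.4] [  586.6   274.1 10810.8]
 cork [603. 174.] [ 673.8 -827.    34.7  116.9   25.9] [ 667.9 -823.3 2411. ]
 cork [100. 147.] [730.9 592.7 207.8 252.7  78.6] [  726.5   593.5 47641.5]
 cork [162. 101.] [897.6 418.8  63.2  53.2  44.6] [ 898.3  418.  2609.7]
 cork [307. 118.] [8.407e+02 5.000e-01 1.718e+02 1.718e+02 8.950e+01] [8.41600e+02 8.00000e-01 2.31304e+04]
 cork [193.  97.] [910.5 328.9  68.8  67.3  78.8] [ 909.8  329.5 3511.4]
 cork [551. 132.] [ 796.4 -692.9  235.4  320.8   51.1] [  800.5  -695.7 70220.6]
 slice 0.02 691 387.0 197.0 [ 
[... 772 characters left out ...]
31.2]
 cork [258. 147.] [412.7 453.8 100.3  30.6  17.2] [ 410.8  453.2 2409. ]
 cork [430. 121.] [916.2 446.  211.5 108.8  64.8] [  909.    454.4 14416.4]
 cork [250. 114.] [419.1 631.6 185.5 193.8  14.6] [  419.9   631.5 27679. ]
 cork [354. 102.] [735.4 619.8 272.7 254.4  78.8] [  734.9   619.1 64999.2]
 slice 0.02 1504 422.0 326.0 [ 0.598  -0.2411  0.0283] 0.0286 [ 600.1 -207.3  179.2  112.    72.8]
 slice 0.05 278 414.0 330.0 [ 0.5674 -0.2678  0.0565] 0.0569 [ 573.5 -262.9   43.9   59.3   53. ]
 slice 0.08 227 420.0 319.0 [ 0.5754 -0.2677  0.085 ] 0.0849 [ 580.5 -258.7   42.    42.2   72.8]
 slice 0.108 303 422.0 304.0 [ 0.5797 -0.2586  0.1147] 0.1149 [ 581.1 -256.7   36.4   34.4   37.6]
```

View pics/crop0.png

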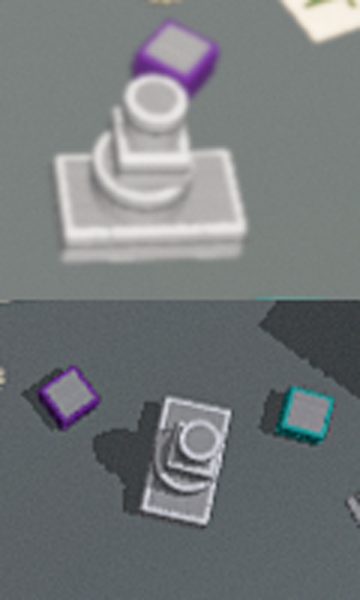

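```bash
cat > go.py <<'E'
# usage: go.py x y z ang (mm, mm, mm, closing angle deg): total tool-axis shift (cm) and spin (deg)
from h import *; import sys
from scipy.spatial.transform import Rotation as R
s=r.get_state(); T=R.from_quat(s["eef_rot"]).as_matrix(); a=[float(v) for v in sys.argv[1:]]
y=np.degrees(np.arctan2(T[1,1],T[0,1])); 
print("pos",(s["tool_pos"]*1e3).round(1),"close-ang",y.round(1),"tilt",np.degrees(np.arccos(-T[2,2])).round(2),"q7",s["q"][6].round(2),"q",s["q"].round(2),"F",s["contact_force"].round(1),"open",round(s["opening"]*88,1),"t",round(s["clock"],1))
if a:
    d=T.T@(np.array(a[:3])/1e3-s["tool_pos"])*100
    w=-((a[3]-y+90)%180-90) if len(a)>3 else 0
    print("tx,ty,tz cm",d.round(2),"spin",round(w,1))
E
python3 go.py 580 -255.7 89 70
python3 - <<'E'
from h import *
for n in("top","side"):
    z=np.load(n+"0.npz");W=cloud(n,z["d"])
    def sl(c,rad,lo,hi): 
        k=(np.hypot(W[...,0]-c[0],W[...,1]-c[1])<rad)&(W[...,2]>lo)&(W[...,2]<hi); return W[k]
    for nm,c,rad,lo,hi in(("obl",(.565,-.25),.08,.024,.034),("round",(.572,-.257),.06,.053,.062),("purple",(.63,-.14),.045,.022,.04),("glue",(.65,.04),.04,.03,.085),("turq",(.62,-.37),.05,.02,.04)):
        P=sl(c,rad,lo,hi); print(n,nm,len(P),rect(P[:,:2]) if len(P) else "", P[:,2].max().round(3) if len(P) else "")
E
```

```text
pos [212.9 587.  238. ] close-ang 70.1 tilt 0.09 q7 -0.22 q [-1.19  0.69 -0.19  1.57  0.16  0.9  -0.22] F [-0.6 -1.  -0.3] open 88.1 t 0.1
tx,ty,tz cm [-63.23 -66.69  15.02] spin 0.1
top obl 389 [ 583.7 -256.8   62.9  111.5   76.7] 0.034
top round 112 [ 572.4 -250.6   59.1   48.2   61.5] 0.062
top purple 227 [ 645.8 -153.1   41.9   42.7   38.1] 0.036
top glue 97 [672.7  51.6  26.   26.   37. ] 0.081
top turq 245 [ 626.8 -368.9   42.7   43.7   72.8] 0.038
side obl 1004 [ 584.3 -260.6   64.5  110.8   77.1] 0.034
side round 221 [ 573.9 -263.    43.6   58.5   53. ] 0.061
side purple 345 [ 647.8 -155.3   44.4   41.9   35.8] 0.032
side glue 175 [673.8  44.6  23.5  27.1  73.6] 0.077
side turq 565 [ 628.5 -371.7   43.6   42.4   71.8] 0.033
```

```bash
A='[{"grip":1,"tx":-2.6,"ty":-2.75},{"grip":1,"tx":-2.6,"ty":-2.75},{"grip":1,"tx":-2.6,"ty":-2.75},{"grip":1,"tx":-2.6,"ty":-2.75},{"grip":1,"tx":-2.6,"ty":-2.75},{"grip":1,"tx":-2.6,"ty":-2.75},{"grip":1,"tx":-2.6,"ty":-2.75},{"grip":1,"tx":-2.6,"ty":-2.75}]' ; unset A
python3 -m creep '[{"grip":1,"tx":-2.6,"ty":-2.75},{"grip":1,"tx":-2.6,"ty":-2.75},{"grip":1,"tx":-2.6,"ty":-2.75},{"grip":1,"tx":-2.6,"ty":-2.75},{"grip":1,"tx":-2.6,"ty":-2.75},{"grip":1,"tx":-2.6,"ty":-2.75},{"grip":1,"tx":-2.6,"ty":-2.75},{"grip":1,"tx":-2.6,"ty":-2.75}]' 15
python3 go.py 580 -255.7 89 70
```

```text
pos [212.9 587.  238. ] close-ang 70.1 tilt 0.09 q7 -0.22 q [-1.19  0.69 -0.19  1.57  0.16  0.9  -0.22] F [-0.6 -1.  -0.3] open 88.1 t 0.1
tx,ty,tz cm [-63.23 -66.69  15.02] spin 0.1$[0]: bad value
```

```bash
python3 -m creep '[{"grip":1,"tx":-2.6,"ty":-2.75,"tz":0,"spin":0},{"grip":1,"tx":-2.6,"ty":-2.75,"tz":0,"spin":0},{"grip":1,"tx":-2.6,"ty":-2.75,"tz":0,"spin":0},{"grip":1,"tx":-2.6,"ty":-2.75,"tz":0,"spin":0}]' 15
python3 go.py 580 -255.7 89 70
```

```text
clock: 0.43
tool_pos: [0.2735, 0.4469, 0.2383]
eef_rot: [0.173, 0.985, -0.0, -0.0]
contact_force: [0.9, 0.0, -0.2]
opening: 0.997
finger_force: 0.0
pos [273.5 446.9 238.3] close-ang 70.1 tilt 0.05 q7 -0.06 q [-0.97  0.56 -0.21  1.87  0.17  0.73 -0.06] F [ 0.9  0.  -0.2] open 87.7 t 0.4
tx,ty,tz cm [-52.72 -55.62  14.99] spin 0.1
```

```bash
python3 -m creep '[{"grip":1,"tx":-2.6,"ty":-2.75,"tz":0,"spin":0},{"grip":1,"tx":-2.6,"ty":-2.75,"tz":0,"spin":0},{"grip":1,"tx":-2.6,"ty":-2.75,"tz":0,"spin":0},{"grip":1,"tx":-2.6,"ty":-2.75,"tz":0,"spin":0},{"grip":1,"tx":-2.6,"ty":-2.75,"tz":0,"spin":0},{"grip":1,"tx":-2.6,"ty":-2.75,"tz":0,"spin":0},{"grip":1,"tx":-2.6,"ty":-2.75,"tz":0,"spin":0},{"grip":1,"tx":-2.6,"ty":-2.75,"tz":0,"spin":0}]' 15 >/dev/null
python3 -m creep '[{"grip":1,"tx":-2.6,"ty":-2.75,"tz":0,"spin":0},{"grip":1,"tx":-2.6,"ty":-2.75,"tz":0,"spin":0},{"grip":1,"tx":-2.6,"ty":-2.75,"tz":0,"spin":0},{"grip":1,"tx":-2.6,"ty":-2.75,"tz":0,"spin":0},{"grip":1,"tx":-2.6,"ty":-2.75,"tz":0,"spin":0},{"grip":1,"tx":-2.6,"ty":-2.75,"tz":0,"spin":0},{"grip":1,"tx":-2.6,"ty":-2.75,"tz":0,"spin":0},{"grip":1,"tx":-2.6,"ty":-2.75,"tz":0,"spin":0}]' 15 >/dev/null
python3 go.py 580 -255.7 89 70
```

```text
pos [ 514.5 -108.7  238.5] close-ang 70.1 tilt 0.04 q7 1.11 q [ 0.3   0.57 -0.29  1.86  0.23  0.75  1.11] F [0.5 1.4 0.1] open 88.0 t 1.8
tx,ty,tz cm [-11.18 -11.58  14.94] spin 0.1
```

```bash
python3 -m creep '[{"grip":1,"tx":-2.7,"ty":-2.8,"tz":0,"spin":0},{"grip":1,"tx":-2.7,"ty":-2.8,"tz":0,"spin":0},{"grip":1,"tx":-2.7,"ty":-2.8,"tz":0,"spin":0},{"grip":1,"tx":-2.7,"ty":-2.8,"tz":0,"spin":0},{"grip":1,"tx":0,"ty":0,"tz":2.5,"spin":0},{"grip":1,"tx":0,"ty":0,"tz":2.5,"spin":0},{"grip":1,"tx":0,"ty":0,"tz":0,"spin":0},{"grip":1,"tx":0,"ty":0,"tz":0,"spin":0}]' 15
python3 go.py 580 -255.7 89 70
```

```text
clock: 2.43
tool_pos: [0.5766, -0.2482, 0.1874]
eef_rot: [0.173, 0.985, 0.0, -0.002]
contact_force: [-0.5, -0.6, 0.4]
opening: 1.005
finger_force: 0.0
pos [ 576.6 -248.2  187.4] close-ang 70.1 tilt 0.23 q7 1.33 q [ 0.48  0.76 -0.27  1.6   0.26  0.82  1.33] F [-0.5 -0.6  0.4] open 88.4 t 2.4
tx,ty,tz cm [-0.61 -0.59  9.84] spin 0.1
```

```bash
python3 -m creep '[{"grip":1,"tx":-0.6,"ty":-0.6,"tz":2,"spin":0},{"grip":1,"tx":0,"ty":0,"tz":3,"spin":0},{"grip":1,"tx":0,"ty":0,"tz":2.5,"spin":0},{"grip":1,"tx":0,"ty":0,"tz":1.5,"spin":0},{"grip":1,"tx":0,"ty":0,"tz":0.6,"spin":0},{"grip":1,"tx":0,"ty":0,"tz":0,"spin":0},{"grip":1,"tx":0,"ty":0,"tz":0,"spin":0}]' 15
python3 go.py 580 -255.7 89 70
```

```text
clock: 3.02
tool_pos: [0.5826, -0.2564, 0.0943]
eef_rot: [0.173, 0.985, -0.0, 0.001]
contact_force: [-0.1, -0.6, 0.0]
opening: 0.998
finger_force: 0.0
pos [ 582.6 -256.4   94.3] close-ang 70.1 tilt 0.13 q7 1.3 q [ 0.47  0.89 -0.24  1.64  0.31  0.65  1.3 ] F [-0.1 -0.6  0. ] open 87.8 t 3.0
tx,ty,tz cm [ 0.26 -0.02  0.53] spin 0.1
```

```bash
python3 -m creep '[{"grip":1,"tx":0.2,"ty":0,"tz":0.5,"spin":0},{"grip":1,"tx":0,"ty":0,"tz":0,"spin":0},{"grip":1,"tx":0,"ty":0,"tz":0,"spin":0},{"grip":1,"tx":0,"ty":0,"tz":0,"spin":0}]' 15 | head -2
python3 go.py 580 -255.7 89 70
python3 - <<'E'
from h import *
p,_=optics.snapshot("side"); cv2.imwrite("pics/s1.png",cv2.resize(p[240:360,340:500,::-1],None,fx=4,fy=4))
E
```

```text
clock: 3.35
tool_pos: [0.5798, -0.2559, 0.0883]
pos [ 579.8 -255.9   88.3] close-ang 70.1 tilt 0.06 q7 1.29 q [ 0.47  0.9  -0.23  1.65  0.31  0.63  1.29] F [-0.3 -0.   0.5] open 87.9 t 3.4
tx,ty,tz cm [-0.01  0.03 -0.07] spin 0.1
```

View pics/s1.png

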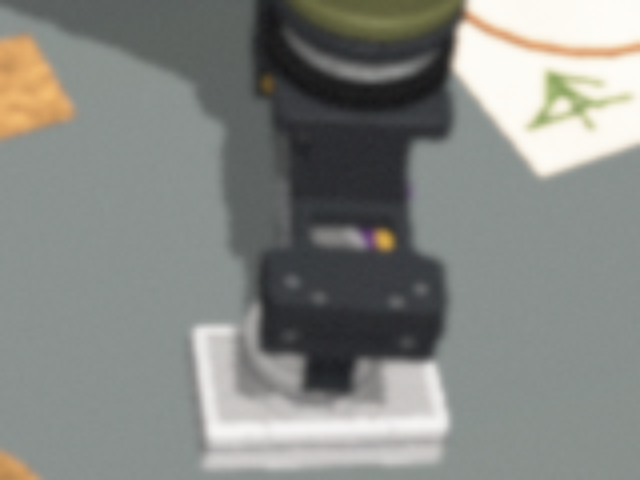

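The gripper straddles the top tin, with one finger near (330,375) above the square tin. I'll close it and lift.

```bash
python3 -m creep '[{"grip":0.1,"tx":0,"ty":0,"tz":-0.1,"spin":0},{"grip":0.0,"tx":0,"ty":0,"tz":0,"spin":0},{"grip":-0.1,"tx":0,"ty":0,"tz":0,"spin":0},{"grip":-0.3,"tx":0,"ty":0,"tz":0,"spin":0},{"grip":-1,"tx":0,"ty":0,"tz":0,"spin":0},{"grip":-1,"tx":0,"ty":0,"tz":0,"spin":0},{"grip":-1,"tx":0,"ty":0,"tz":0,"spin":0},{"grip":-1,"tx":0,"ty":0,"tz":0,"spin":0}]' 10
python3 go.py
```

```text
clock: 4.07
tool_pos: [0.5795, -0.2557, 0.0887]
eef_rot: [0.173, 0.985, 0.0, -0.0]
contact_force: [0.8, -0.3, -0.6]
opening: 0.417
finger_force: 0.0
pos [ 579.5 -255.7   88.7] close-ang 70.1 tilt 0.01 q7 1.29 q [ 0.47  0.9  -0.23  1.65  0.31  0.63  1.29] F [ 0.8 -0.3 -0.6] open 36.7 t 4.1
```

```bash
python3 -m creep '[{"grip":-1,"tx":0,"ty":0,"tz":0,"spin":0},{"grip":-1,"tx":0,"ty":0,"tz":0,"spin":0},{"grip":-1,"tx":0,"ty":0,"tz":-0.5,"spin":0},{"grip":-1,"tx":0,"ty":0,"tz":-2,"spin":0},{"grip":-1,"tx":0,"ty":0,"tz":-3,"spin":0},{"grip":-1,"tx":0,"ty":0,"tz":-3,"spin":0},{"grip":-1,"tx":0,"ty":0,"tz":0,"spin":0}]' 12
python3 go.py 404.5 282 180 70
```

```text
clock: 4.65
tool_pos: [0.5831, -0.2569, 0.1798]
eef_rot: [0.173, 0.985, -0.001, 0.005]
contact_force: [0.6, 0.1, -0.1]
opening: 0.4
finger_force: 12.0
pos [ 583.1 -256.9  179.8] close-ang 70.0 tilt 0.61 q7 1.33 q [ 0.49  0.78 -0.27  1.59  0.27  0.8   1.33] F [ 0.6  0.1 -0.1] open 35.2 t 4.7
tx,ty,tz cm [35.18 44.56 -0.38] spin 0.0
```

```bash
python3 -m creep '[{"grip":-1,"tx":1.5,"ty":1.9,"tz":0,"spin":0},{"grip":-1,"tx":2.4,"ty":3.04,"tz":0,"spin":0},{"grip":-1,"tx":2.4,"ty":3.04,"tz":0,"spin":0},{"grip":-1,"tx":2.4,"ty":3.04,"tz":0,"spin":0},{"grip":-1,"tx":2.4,"ty":3.04,"tz":0,"spin":0},{"grip":-1,"tx":2.4,"ty":3.04,"tz":0,"spin":0},{"grip":-1,"tx":2.4,"ty":3.04,"tz":0,"spin":0},{"grip":-1,"tx":2.4,"ty":3.04,"tz":0,"spin":0}]' >/dev/null
python3 -m creep '[{"grip":-1,"tx":2.4,"ty":3.04,"tz":0,"spin":0},{"grip":-1,"tx":2.4,"ty":3.04,"tz":0,"spin":0},{"grip":-1,"tx":2.4,"ty":3.04,"tz":0,"spin":0},{"grip":-1,"tx":2.4,"ty":3.04,"tz":0,"spin":0},{"grip":-1,"tx":2.4,"ty":3.04,"tz":0,"spin":0},{"grip":-1,"tx":2.4,"ty":3.04,"tz":0,"spin":0},{"grip":-1,"tx":1.5,"ty":1.9,"tz":1,"spin":0},{"grip":-1,"tx":0.5,"ty":0.6,"tz":1,"spin":0}]' >/dev/null
python3 -m creep '[{"grip":-1,"tx":0,"ty":0,"tz":2,"spin":0},{"grip":-1,"tx":0,"ty":0,"tz":2,"spin":0},{"grip":-1,"tx":0,"ty":0,"tz":2,"spin":0},{"grip":-1,"tx":0,"ty":0,"tz":0,"spin":0},{"grip":-1,"tx":0,"ty":0,"tz":0,"spin":0}]'
python3 go.py 404.5 282 9 70
python3 - <<'E'
from h import *
for n in("top","side"):
    p,d=optics.snapshot(n); np.savez(f"{n}1.npz",p=p,d=d)
    for X in((.580,-.257,.086),(.404,.282,.1)): print(n,proj(n,X).round())
    cv2.imwrite(f"pics/{n}1.png",p[:,:,::-1])
E
```

```text
clock: 6.4
tool_pos: [0.4026, 0.274, 0.093]
eef_rot: [0.173, 0.985, -0.001, -0.001]
contact_force: [0.7, 0.0, 0.0]
opening: 0.405
finger_force: 12.0
pos [402.6 274.   93. ] close-ang 70.0 tilt 0.17 q7 0.35 q [-0.65  0.77 -0.07  2.09  0.18  0.29  0.35] F [0.7 0.  0. ] open 35.6 t 6.4
tx,ty,tz cm [0.09 0.84 8.4 ] spin 0.0
top [405. 199.]
top [195. 268.]
side [420. 314.]
side [264. 153.]
```

View pics/side1.png

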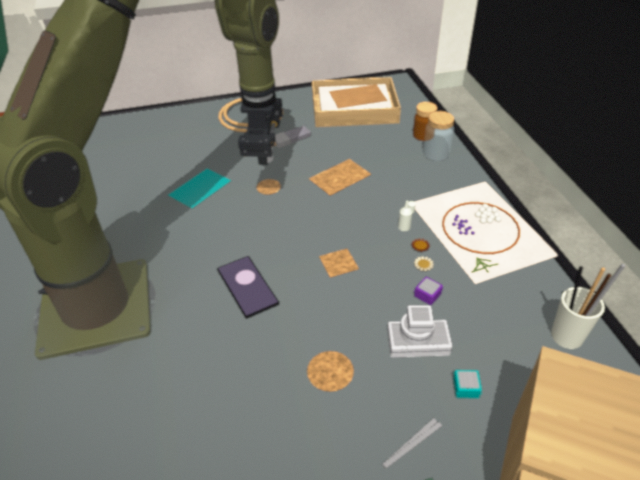

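Seen from the side, the small tin is held at about (265,155) above its mat (268,186). The remaining pile at (420,325) is intact, with the square tin now on top.

```bash
python3 -m creep '[{"grip":-1,"tx":0.1,"ty":0.8,"tz":2,"spin":0},{"grip":-1,"tx":0,"ty":0,"tz":3,"spin":0},{"grip":-1,"tx":0,"ty":0,"tz":2,"spin":0},{"grip":-1,"tx":0,"ty":0,"tz":0.8,"spin":0},{"grip":-1,"tx":0,"ty":0,"tz":0,"spin":0},{"grip":-1,"tx":0,"ty":0,"tz":0,"spin":0},{"grip":-1,"tx":0,"ty":0,"tz":0,"spin":0}]' >/dev/null
python3 go.py 404.5 282 6 70
cat > sq.py <<'E'
from h import *; import sys
tag,cx,cy,rad,lo,hi=sys.argv[1],*map(float,sys.argv[2:7])
for n in("top","side"):
    z=np.load(f"{n}{tag}.npz");W=cloud(n,z["d"])
    k=(np.hypot(W[...,0]-cx,W[...,1]-cy)<rad)&(W[...,2]>lo)&(W[...,2]<hi); P=W[k]
    print(n,len(P),rect(P[:,:2]),"z",np.median(P[:,2]).round(4))
E
python3 sq.py 1 .58 -.257 .05 .075 .095
```

```text
pos [405.6 283.6  17.1] close-ang 70.0 tilt 0.13 q7 0.32 q [-0.69  0.93 -0.03  2.09  0.2   0.12  0.32] F [-0.3  1.4 -0.7] open 35.8 t 7.1
tx,ty,tz cm [ 0.05 -0.19  1.11] spin 0.0
top 275 [ 579.6 -255.5   42.6   43.3   74.7] z 0.0864
side 520 [ 580.5 -258.3   45.3   42.2   73.9] z 0.0847
```

```bash
python3 -m creep '[{"grip":-1,"tx":0,"ty":-0.1,"tz":0.6,"spin":0},{"grip":-1,"tx":0,"ty":0,"tz":0.3,"spin":0},{"grip":-1,"tx":0,"ty":0,"tz":0,"spin":0},{"grip":-1,"tx":0,"ty":0,"tz":0,"spin":0},{"grip":-1,"tx":0,"ty":0,"tz":0,"spin":0}]' >/dev/null
python3 go.py 404.5 282 6 70
```

```text
pos [404.5 282.3   6.8] close-ang 70.1 tilt 0.01 q7 0.32 q [-0.69  0.95 -0.02  2.1   0.2   0.1   0.32] F [-0.4 -0.1 -0.8] open 35.9 t 7.5
tx,ty,tz cm [-0.02 -0.03  0.08] spin 0.1
```

```bash
python3 -m creep '[{"grip":-1,"tx":0,"ty":0,"tz":0.1,"spin":0},{"grip":-1,"tx":0,"ty":0,"tz":0,"spin":0},{"grip":0,"tx":0,"ty":0,"tz":0,"spin":0},{"grip":0.5,"tx":0,"ty":0,"tz":0,"spin":0},{"grip":1,"tx":0,"ty":0,"tz":0,"spin":0},{"grip":1,"tx":0,"ty":0,"tz":0,"spin":0},{"grip":1,"tx":0,"ty":0,"tz":-2,"spin":0},{"grip":1,"tx":0,"ty":0,"tz":-4,"spin":0}]'
python3 -m creep '[{"grip":1,"tx":0,"ty":0,"tz":-4,"spin":0},{"grip":1,"tx":0,"ty":0,"tz":-4,"spin":0},{"grip":1,"tx":0,"ty":0,"tz":-4,"spin":0},{"grip":1,"tx":0,"ty":0,"tz":0,"spin":0}]' >/dev/null
python3 go.py 580 -257 180 74.2
```

```text
clock: 8.17
tool_pos: [0.4025, 0.2811, 0.0634]
eef_rot: [0.173, 0.985, -0.003, -0.002]
contact_force: [1.2, 0.8, 0.3]
opening: 0.835
finger_force: 0.0
pos [407.4 284.6 192.2] close-ang 70.0 tilt 0.7 q7 0.37 q [-0.62  0.59 -0.14  2.01  0.15  0.54  0.37] F [ 0.2  0.6 -0.4] open 87.9 t 8.5
tx,ty,tz cm [-34.71 -45.02   0.96] spin -4.2
```

```bash
python3 -m creep '[{"grip":1,"tx":-2.2,"ty":-2.85,"tz":0,"spin":0},{"grip":1,"tx":-2.2,"ty":-2.85,"tz":0,"spin":0},{"grip":1,"tx":-2.2,"ty":-2.85,"tz":0,"spin":0},{"grip":1,"tx":-2.2,"ty":-2.85,"tz":0,"spin":0},{"grip":1,"tx":-2.2,"ty":-2.85,"tz":0,"spin":0},{"grip":1,"tx":-2.2,"ty":-2.85,"tz":0,"spin":0},{"grip":1,"tx":-2.2,"ty":-2.85,"tz":0,"spin":0},{"grip":1,"tx":-2.2,"ty":-2.85,"tz":0,"spin":0}]' >/dev/null
python3 -m creep '[{"grip":1,"tx":-2.2,"ty":-2.85,"tz":0,"spin":0},{"grip":1,"tx":-2.2,"ty":-2.85,"tz":0,"spin":0},{"grip":1,"tx":-2.2,"ty":-2.85,"tz":0,"spin":0},{"grip":1,"tx":-2.2,"ty":-2.85,"tz":0,"spin":0},{"grip":1,"tx":-2.2,"ty":-2.85,"tz":0,"spin":0},{"grip":1,"tx":-2.2,"ty":-2.85,"tz":0,"spin":0},{"grip":1,"tx":-2.2,"ty":-2.85,"tz":0,"spin":0},{"grip":1,"tx":-1.8,"ty":-2.25,"tz":0,"spin":0}]' >/dev/null
python3 -m creep '[{"grip":1,"tx":0,"ty":0,"tz":2,"spin":-4.2},{"grip":1,"tx":0,"ty":0,"tz":3,"spin":0},{"grip":1,"tx":0,"ty":0,"tz":1,"spin":0},{"grip":1,"tx":0,"ty":0,"tz":0,"spin":0},{"grip":1,"tx":0,"ty":0,"tz":0,"spin":0}]' >/dev/null
python3 go.py 580 -257 60.5 74.2
python3 - <<'E'
from h import *
for n in("top","side"):
    p,d=optics.snapshot(n); np.savez(f"{n}2.npz",p=p,d=d)
E
python3 sq.py 2 .4045 .282 .045 .022 .045
```

```text
pos [ 577.9 -258.7  125.4] close-ang 74.3 tilt 0.09 q7 1.37 q [ 0.49  0.85 -0.27  1.63  0.31  0.71  1.37] F [-0.2  0.4  0.4] open 87.8 t 10.2
tx,ty,tz cm [-0.17  0.22  6.49] spin 0.1
top 153 [403.8 280.6  34.5  34.3  46.8] z 0.0331
side 143 [405.4 278.3  34.6  36.3  38.1] z 0.0308
```

```bash
python3 -m creep '[{"grip":1,"tx":-0.15,"ty":0.2,"tz":2,"spin":0},{"grip":1,"tx":0,"ty":0,"tz":2,"spin":0},{"grip":1,"tx":0,"ty":0,"tz":1.2,"spin":0},{"grip":1,"tx":0,"ty":0,"tz":0.4,"spin":0},{"grip":1,"tx":0,"ty":0,"tz":0,"spin":0},{"grip":1,"tx":0,"ty":0,"tz":0,"spin":0},{"grip":1,"tx":0,"ty":0,"tz":0,"spin":0}]' >/dev/null
python3 go.py 580 -257 61 74.2
```

```text
pos [ 581.  -258.2   70.9] close-ang 74.3 tilt 0.12 q7 1.35 q [ 0.47  0.93 -0.24  1.65  0.34  0.61  1.35] F [-0.2 -1.   0. ] open 87.9 t 10.9
tx,ty,tz cm [0.13 0.08 0.99] spin 0.1
```

```bash
python3 -m creep '[{"grip":1,"tx":0.1,"ty":0.1,"tz":0.6,"spin":0},{"grip":1,"tx":0,"ty":0,"tz":0.3,"spin":0},{"grip":0.15,"tx":0,"ty":0,"tz":0,"spin":0},{"grip":0.15,"tx":0,"ty":0,"tz":0,"spin":0},{"grip":0.1,"tx":0,"ty":0,"tz":0,"spin":0},{"grip":0.1,"tx":0,"ty":0,"tz":0,"spin":0}]' 12 >/dev/null
python3 go.py 580 -257 61 74.2
```

```text
pos [ 579.6 -256.7   60.8] close-ang 74.3 tilt 0.01 q7 1.34 q [ 0.47  0.94 -0.23  1.65  0.34  0.59  1.34] F [-0.4  0.2 -0.2] open 63.5 t 11.4
tx,ty,tz cm [-0.05 -0.02 -0.02] spin 0.1
```

```bash
python3 -m creep '[{"grip":0.05,"tx":0,"ty":0,"tz":0,"spin":0},{"grip":-0.05,"tx":0,"ty":0,"tz":0,"spin":0},{"grip":-0.1,"tx":0,"ty":0,"tz":0,"spin":0},{"grip":-1,"tx":0,"ty":0,"tz":0,"spin":0},{"grip":-1,"tx":0,"ty":0,"tz":0,"spin":0},{"grip":-1,"tx":0,"ty":0,"tz":0,"spin":0},{"grip":-1,"tx":0,"ty":0,"tz":0,"spin":0},{"grip":-1,"tx":0,"ty":0,"tz":0,"spin":0}]' 12 >/dev/null
python3 -m creep '[{"grip":-1,"tx":0,"ty":0,"tz":0,"spin":0},{"grip":-1,"tx":0,"ty":0,"tz":-0.5,"spin":0},{"grip":-1,"tx":0,"ty":0,"tz":-2,"spin":0},{"grip":-1,"tx":0,"ty":0,"tz":-3,"spin":0},{"grip":-1,"tx":0,"ty":0,"tz":-3,"spin":0},{"grip":-1,"tx":0,"ty":0,"tz":-1,"spin":0},{"grip":-1,"tx":0,"ty":0,"tz":0,"spin":0}]' 14
python3 go.py 499.2 -17.3 150 95.5
```

```text
clock: 12.68
tool_pos: [0.5814, -0.2573, 0.1588]
eef_rot: [0.137, 0.991, -0.001, 0.003]
contact_force: [0.1, 0.2, -1.7]
opening: 0.476
finger_force: 14.0
pos [ 581.4 -257.3  158.8] close-ang 74.3 tilt 0.35 q7 1.38 q [ 0.5   0.8  -0.28  1.61  0.29  0.77  1.38] F [ 0.1  0.2 -1.7] open 41.9 t 12.7
tx,ty,tz cm [14.43 20.87  0.78] spin -21.2
```

```bash
python3 -m creep '[{"grip":-1,"tx":1.2,"ty":1.7,"tz":0,"spin":0},{"grip":-1,"tx":2.2,"ty":3.2,"tz":0,"spin":0},{"grip":-1,"tx":2.2,"ty":3.2,"tz":0,"spin":0},{"grip":-1,"tx":2.2,"ty":3.2,"tz":0,"spin":0},{"grip":-1,"tx":2.2,"ty":3.2,"tz":0,"spin":0},{"grip":-1,"tx":2.2,"ty":3.2,"tz":0,"spin":0},{"grip":-1,"tx":1.5,"ty":2.1,"tz":0,"spin":0},{"grip":-1,"tx":0.7,"ty":1.0,"tz":0,"spin":0}]' >/dev/null
python3 -m creep '[{"grip":-1,"tx":0,"ty":0,"tz":1,"spin":-5.3},{"grip":-1,"tx":0,"ty":0,"tz":2,"spin":-5.3},{"grip":-1,"tx":0,"ty":0,"tz":2,"spin":-5.3},{"grip":-1,"tx":0,"ty":0,"tz":2,"spin":-5.3},{"grip":-1,"tx":0,"ty":0,"tz":2,"spin":0},{"grip":-1,"tx":0,"ty":0,"tz":1,"spin":0},{"grip":-1,"tx":0,"ty":0,"tz":0,"spin":0},{"grip":-1,"tx":0,"ty":0,"tz":0,"spin":0}]' >/dev/null
python3 go.py 499.2 -17.3 15 95.5
```

```text
pos [496.  -17.4  54.5] close-ang 95.5 tilt 0.19 q7 1.11 q [ 0.04  0.85 -0.16  2.08  0.5   0.25  1.11] F [ 0.8 -0.  -0.6] open 42.5 t 14.0
tx,ty,tz cm [-0.33 -0.02  3.95] spin -0.0
```

```bash
python3 -m creep '[{"grip":-1,"tx":-0.3,"ty":0,"tz":1.5,"spin":0},{"grip":-1,"tx":0,"ty":0,"tz":1.5,"spin":0},{"grip":-1,"tx":0,"ty":0,"tz":1,"spin":0},{"grip":-1,"tx":0,"ty":0,"tz":0,"spin":0},{"grip":-1,"tx":0,"ty":0,"tz":0,"spin":0},{"grip":-1,"tx":0,"ty":0,"tz":0,"spin":0}]' >/dev/null
python3 go.py 499.2 -17.3 7.2 95.5
```

```text
pos [500.5 -17.1  16.3] close-ang 95.5 tilt 0.04 q7 1.09 q [ 0.    0.93 -0.1   2.07  0.52  0.16  1.09] F [ 0.1 -0.5 -0.5] open 41.8 t 14.5
tx,ty,tz cm [ 0.13 -0.01  0.91] spin -0.0
```

```bash
python3 -m creep '[{"grip":-1,"tx":0.1,"ty":0,"tz":0.6,"spin":0},{"grip":-1,"tx":0,"ty":0,"tz":0.3,"spin":0},{"grip":-1,"tx":0,"ty":0,"tz":0.1,"spin":0},{"grip":-1,"tx":0,"ty":0,"tz":0,"spin":0},{"grip":-1,"tx":0,"ty":0,"tz":0,"spin":0}]' >/dev/null
python3 go.py 499.2 -17.3 5.8 95.5
```

```text
pos [499.3 -17.1   5.7] close-ang 95.5 tilt 0.0 q7 1.09 q [-0.01  0.95 -0.08  2.08  0.53  0.14  1.09] F [ 0.3  0.  -0.8] open 42.0 t 14.9
tx,ty,tz cm [ 0.01 -0.01 -0.01] spin -0.0
```

```bash
python3 -m creep '[{"grip":0.05,"tx":0,"ty":0,"tz":0,"spin":0},{"grip":0.4,"tx":0,"ty":0,"tz":0,"spin":0},{"grip":0.7,"tx":0,"ty":0,"tz":0,"spin":0},{"grip":1,"tx":0,"ty":0,"tz":0,"spin":0},{"grip":1,"tx":0,"ty":0,"tz":0,"spin":0},{"grip":1,"tx":0,"ty":0,"tz":-2,"spin":0},{"grip":1,"tx":0,"ty":0,"tz":-4,"spin":0},{"grip":1,"tx":0,"ty":0,"tz":-4,"spin":0}]' >/dev/null
python3 -m creep '[{"grip":1,"tx":0,"ty":0,"tz":-4,"spin":0},{"grip":1,"tx":2,"ty":-1,"tz":-1,"spin":0},{"grip":1,"tx":3,"ty":-2,"tz":0,"spin":0},{"grip":1,"tx":3,"ty":-2,"tz":0,"spin":0},{"grip":1,"tx":0,"ty":0,"tz":0,"spin":0}]' >/dev/null
python3 go.py 575 -257 160
python3 - <<'E'
from h import *
for n in("top","side"):
    p,d=optics.snapshot(n); np.savez(f"{n}3.npz",p=p,d=d); cv2.imwrite(f"pics/{n}3.png",p[:,:,::-1])
E
python3 sq.py 3 .573 -.257 .05 .048 .067;python3 sq.py 3 .5 -.017 .05 .022 .045; python3 sq.py 3 .58 -.257 .075 .024 .036
```

```text
pos [416.6 -79.7 155.8] close-ang 95.1 tilt 0.61 q7 1.24 q [ 0.26  0.61 -0.29  2.22  0.48  0.38  1.24] F [-0.5 -0.3  0. ] open 88.0 t 16.0
tx,ty,tz cm [-14.2  -19.07  -0.49] spin 0
top 407 [ 577.7 -253.3   59.    58.9    1. ] z 0.0586
side 782 [ 579.1 -256.9   59.    60.1   33.9] z 0.0571
top 138 [498.6 -10.1  42.8  28.6   7.5] z 0.0316
side 327 [500.1 -19.3  42.   44.    5.7] z 0.0301
top 455 [ 583.3 -256.7   63.1  111.5   76.3] z 0.0308
side 1031 [ 584.1 -260.    63.8  110.5   76.9] z 0.0293
```

View pics/top3.png

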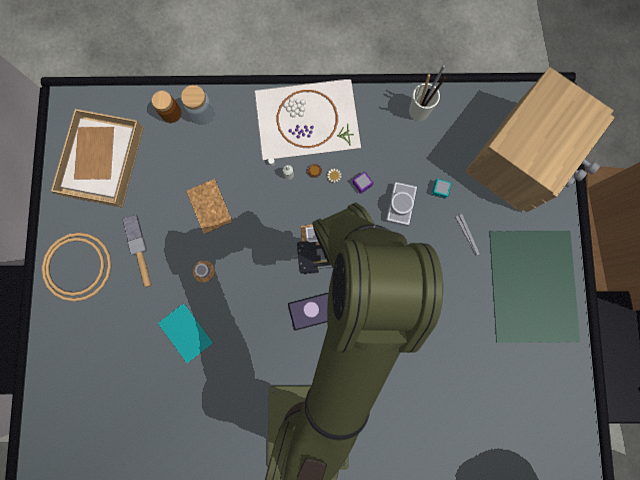

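The small tin stands on its mat at (203,271) and the square tin is on its mat. The pile at (402,204) is down to the round tin on the oblong tin. Next is the round tin.

```bash
python3 -m creep '[{"grip":1,"tx":-2.4,"ty":-2.9,"tz":0,"spin":0},{"grip":1,"tx":-2.4,"ty":-2.9,"tz":0,"spin":0},{"grip":1,"tx":-2.4,"ty":-2.9,"tz":0,"spin":0},{"grip":1,"tx":-2.4,"ty":-2.9,"tz":0,"spin":0},{"grip":1,"tx":-2.4,"ty":-2.9,"tz":0,"spin":0},{"grip":1,"tx":-2.4,"ty":-2.9,"tz":0,"spin":0},{"grip":1,"tx":0,"ty":0,"tz":0,"spin":0},{"grip":1,"tx":0,"ty":0,"tz":0,"spin":0}]' >/dev/null
python3 go.py 578.4 -255.1 33.5 95.1
```

```text
pos [ 586.4 -234.9  155.1] close-ang 95.3 tilt 0.13 q7 1.6 q [ 0.53  0.82 -0.41  1.61  0.42  0.79  1.6 ] F [ 0.   1.1 -0.1] open 87.8 t 16.8
tx,ty,tz cm [ 1.02 -1.95 12.15] spin 0.2
```

```bash
python3 -m creep '[{"grip":1,"tx":0.9,"ty":-1.9,"tz":0,"spin":0},{"grip":1,"tx":0,"ty":0,"tz":3,"spin":0},{"grip":1,"tx":0,"ty":0,"tz":3,"spin":0},{"grip":1,"tx":0,"ty":0,"tz":1.5,"spin":0},{"grip":1,"tx":0,"ty":0,"tz":0,"spin":0},{"grip":1,"tx":0,"ty":0,"tz":0,"spin":0},{"grip":1,"tx":0,"ty":0,"tz":0,"spin":0}]' >/dev/null
python3 go.py 578.4 -255.1 33.5 95.1
```

```text
pos [ 578.2 -252.6   81.9] close-ang 95.6 tilt 0.11 q7 1.58 q [ 0.54  0.92 -0.37  1.65  0.48  0.66  1.58] F [-0.3 -0.3  0.7] open 87.8 t 17.4
tx,ty,tz cm [ 0.02 -0.25  4.84] spin 0.5
```

```bash
python3 -m creep '[{"grip":1,"tx":0,"ty":-0.2,"tz":2,"spin":0},{"grip":1,"tx":0,"ty":0,"tz":1.5,"spin":0},{"grip":1,"tx":0,"ty":0,"tz":0.7,"spin":0},{"grip":1,"tx":0,"ty":0,"tz":0,"spin":0},{"grip":1,"tx":0,"ty":0,"tz":0,"spin":0},{"grip":1,"tx":0,"ty":0,"tz":0,"spin":0}]' >/dev/null
python3 go.py 578.4 -255.1 33 95.1
```

```text
pos [ 578.4 -255.8   40. ] close-ang 95.5 tilt 0.13 q7 1.56 q [ 0.52  0.98 -0.33  1.66  0.51  0.59  1.56] F [-0.2  0.1 -0.5] open 87.6 t 17.9
tx,ty,tz cm [-0.01  0.07  0.7 ] spin 0.4
```

```bash
python3 -m creep '[{"grip":1,"tx":0,"ty":0,"tz":0.5,"spin":0},{"grip":0.6,"tx":0,"ty":0,"tz":0.2,"spin":0},{"grip":0.5,"tx":0,"ty":0,"tz":0,"spin":0},{"grip":0.4,"tx":0,"ty":0,"tz":0,"spin":0},{"grip":0.35,"tx":0,"ty":0,"tz":0,"spin":0},{"grip":0.3,"tx":0,"ty":0,"tz":0,"spin":0},{"grip":-1,"tx":0,"ty":0,"tz":0,"spin":0},{"grip":-1,"tx":0,"ty":0,"tz":0,"spin":0}]' 16
python3 -m creep '[{"grip":-1,"tx":0,"ty":0,"tz":0,"spin":0},{"grip":-1,"tx":0,"ty":0,"tz":0,"spin":0},{"grip":-1,"tx":0,"ty":0,"tz":0,"spin":0}]'
python3 go.py 410.3 -271.8 100 95.5
```

```text
clock: 18.53
tool_pos: [0.5774, -0.2557, 0.0317]
eef_rot: [-0.048, 0.999, 0.0, 0.0]
contact_force: [-0.2, 0.3, 0.6]
opening: 0.674
finger_force: 16.0
clock: 18.78
tool_pos: [0.5775, -0.2557, 0.0318]
eef_rot: [-0.048, 0.999, 0.0, 0.0]
contact_force: [0.2, 0.1, 0.3]
opening: 0.674
finger_force: 16.0
pos [ 577.5 -255.7   31.8] close-ang 95.5 tilt 0.01 q7 1.56 q [ 0.52  0.99 -0.33  1.66  0.52  0.57  1.56] F [0.2 0.1 0.3] open 59.3 t 18.8
tx,ty,tz cm [16.79 -0.   -6.83] spin -0.0
```

```bash
python3 -m creep '[{"grip":-1,"tx":0,"ty":0,"tz":-0.5,"spin":0},{"grip":-1,"tx":0,"ty":0,"tz":-2,"spin":0},{"grip":-1,"tx":0,"ty":0,"tz":-2.3,"spin":0},{"grip":-1,"tx":0.5,"ty":0,"tz":-2,"spin":0},{"grip":-1,"tx":2,"ty":0,"tz":0,"spin":0},{"grip":-1,"tx":3.3,"ty":0,"tz":0,"spin":0},{"grip":-1,"tx":3.5,"ty":0,"tz":0,"spin":0},{"grip":-1,"tx":3.5,"ty":0,"tz":0,"spin":0}]' >/dev/null
python3 -m creep '[{"grip":-1,"tx":2.5,"ty":0,"tz":0,"spin":0},{"grip":-1,"tx":1.4,"ty":0,"tz":0,"spin":0},{"grip":-1,"tx":0,"ty":0,"tz":2,"spin":0},{"grip":-1,"tx":0,"ty":0,"tz":2.5,"spin":0},{"grip":-1,"tx":0,"ty":0,"tz":0,"spin":0},{"grip":-1,"tx":0,"ty":0,"tz":0,"spin":0},{"grip":-1,"tx":0,"ty":0,"tz":0,"spin":0}]' >/dev/null
python3 go.py 410.3 -271.8 12 95.5
python3 - <<'E'
from h import *
for n in("top","side"):
    p,d=optics.snapshot(n); np.savez(f"{n}4.npz",p=p,d=d)
E
python3 sq.py 4 .582 -.257 .075 .022 .040;python3 sq.py 4 .5 -.017 .05 .022 .045; python3 sq.py 4 .4045 .282 .045 .022 .045
```

```text
pos [ 411.7 -271.8   55.4] close-ang 95.5 tilt 0.04 q7 1.52 q [ 0.62  0.85 -0.21  2.09  0.64  0.26  1.52] F [ 0.4  0.8 -0.4] open 59.1 t 20.0
tx,ty,tz cm [0.14 0.01 4.34] spin -0.0
top 914 [ 583.1 -257.2   62.9  112.8   76.4] z 0.031
side 1746 [ 584.5 -259.8   65.8  111.7   77.1] z 0.0294
top 243 [499.6 -17.   42.3  42.5   5.7] z 0.0316
side 0 [0. 0. 0. 0. 0.] z nan
top 152 [404.6 281.3  35.9  33.9  16.3] z 0.0332
side 142 [406.1 278.1  35.2  35.3  38.2] z 0.0316
  return _methods._mean(a, axis=axis, dtype=dtype,
  ret = ret.dtype.type(ret / rcount)
```

```bash
python3 -m creep '[{"grip":-1,"tx":0.1,"ty":0,"tz":1.5,"spin":0},{"grip":-1,"tx":0,"ty":0,"tz":2,"spin":0},{"grip":-1,"tx":0,"ty":0,"tz":0.6,"spin":0},{"grip":-1,"tx":0,"ty":0,"tz":0,"spin":0},{"grip":-1,"tx":0,"ty":0,"tz":0,"spin":0},{"grip":-1,"tx":0,"ty":0,"tz":0,"spin":0}]' >/dev/null
python3 go.py 410.3 -271.8 4.9 95.5
```

```text
pos [ 410.6 -272.1   14.5] close-ang 95.5 tilt 0.07 q7 1.49 q [ 0.56  0.93 -0.12  2.1   0.68  0.15  1.49] F [ 0.1  0.9 -0.4] open 59.7 t 20.6
tx,ty,tz cm [0.03 0.03 0.96] spin -0.0
```

```bash
python3 -m creep '[{"grip":-1,"tx":0,"ty":0,"tz":0.5,"spin":0},{"grip":-1,"tx":0,"ty":0,"tz":0.3,"spin":0},{"grip":-1,"tx":0,"ty":0,"tz":0.1,"spin":0},{"grip":-1,"tx":0,"ty":0,"tz":0,"spin":0},{"grip":-1,"tx":0,"ty":0,"tz":0,"spin":0}]' >/dev/null
python3 go.py 410.3 -271.8 4.9 95.5
```

```text
pos [ 410.1 -271.8    4.7] close-ang 95.5 tilt 0.0 q7 1.48 q [ 0.55  0.95 -0.1   2.1   0.68  0.13  1.48] F [ 0.1 -0.5 -0.5] open 58.9 t 21.1
tx,ty,tz cm [-0.02  0.   -0.02] spin -0.0
```

```bash
python3 -m creep '[{"grip":0.45,"tx":0,"ty":0,"tz":0,"spin":0},{"grip":0.7,"tx":0,"ty":0,"tz":0,"spin":0},{"grip":1,"tx":0,"ty":0,"tz":0,"spin":0},{"grip":1,"tx":0,"ty":0,"tz":0,"spin":0},{"grip":1,"tx":0,"ty":0,"tz":-2,"spin":0},{"grip":1,"tx":0,"ty":0,"tz":-4,"spin":0},{"grip":1,"tx":0,"ty":0,"tz":-4,"spin":0},{"grip":1,"tx":-2,"ty":0,"tz":0,"spin":0}]' >/dev/null
python3 -m creep '[{"grip":1,"tx":-3.5,"ty":0,"tz":0,"spin":0},{"grip":1,"tx":-3.5,"ty":0,"tz":0,"spin":0},{"grip":1,"tx":-3.5,"ty":0,"tz":0,"spin":0},{"grip":1,"tx":-3.5,"ty":0,"tz":0,"spin":6.2},{"grip":1,"tx":-1.5,"ty":0,"tz":0,"spin":6.3},{"grip":1,"tx":0,"ty":0,"tz":0,"spin":6.3},{"grip":1,"tx":0,"ty":0,"tz":0,"spin":0},{"grip":1,"tx":0,"ty":0,"tz":0,"spin":0}]' >/dev/null
python3 go.py 583.8 -258.5 4 76.7
python3 - <<'E'
from h import *
for n in("top","side"):
    p,d=optics.snapshot(n); np.savez(f"{n}5.npz",p=p,d=d)
E
python3 sq.py 5 .4103 -.2718 .05 .022 .045
```

```text
pos [ 583.6 -256.8  104.3] close-ang 76.9 tilt 0.1 q7 1.35 q [ 0.51  0.89 -0.31  1.62  0.39  0.69  1.35] F [-0.5 -0.3 -0.3] open 88.2 t 22.4
tx,ty,tz cm [-0.08 -0.16 10.03] spin 0.2
top 206 [ 413.4 -256.6   30.    57.9   78.1] z 0.0311
side 838 [ 413.  -273.7   59.9   58.2   75.3] z 0.0303
```

```bash
python3 -m creep '[{"grip":1,"tx":-0.1,"ty":-0.15,"tz":2,"spin":0.2},{"grip":1,"tx":0,"ty":0,"tz":3,"spin":0},{"grip":1,"tx":0,"ty":0,"tz":2.5,"spin":0},{"grip":1,"tx":0,"ty":0,"tz":1.2,"spin":0},{"grip":1,"tx":0,"ty":0,"tz":0,"spin":0},{"grip":1,"tx":0,"ty":0,"tz":0,"spin":0},{"grip":1,"tx":0,"ty":0,"tz":0,"spin":0}]' >/dev/null
python3 go.py 583.8 -258.5 5 76.7
```

```text
pos [ 586.  -258.9   19.1] close-ang 76.5 tilt 0.13 q7 1.3 q [ 0.48  1.01 -0.26  1.64  0.43  0.55  1.3 ] F [-0.   0.2  0.4] open 88.2 t 23.1
tx,ty,tz cm [ 0.22 -0.02  1.41] spin -0.2
```

```bash
python3 -m creep '[{"grip":1,"tx":0.1,"ty":0,"tz":0.8,"spin":0},{"grip":1,"tx":0,"ty":0,"tz":0.4,"spin":0},{"grip":0.6,"tx":0,"ty":0,"tz":0,"spin":0},{"grip":0.55,"tx":0,"ty":0,"tz":0,"spin":0},{"grip":0.5,"tx":0,"ty":0,"tz":0,"spin":0},{"grip":0.45,"tx":0,"ty":0,"tz":0,"spin":0},{"grip":0.4,"tx":0,"ty":0,"tz":0,"spin":0},{"grip":-1,"tx":0,"ty":0,"tz":0,"spin":0}]' 25
python3 -m creep '[{"grip":-1,"tx":0,"ty":0,"tz":0,"spin":0},{"grip":-1,"tx":0,"ty":0,"tz":0,"spin":0},{"grip":-1,"tx":0,"ty":0,"tz":0,"spin":0}]'
python3 go.py 586.3 272 150 113.3
```

```text
clock: 23.73
tool_pos: [0.5843, -0.258, 0.0059]
eef_rot: [0.118, 0.993, 0.0, 0.0]
contact_force: [-0.2, 1.1, 1.3]
opening: 0.699
finger_force: 25.0
clock: 23.98
tool_pos: [0.5844, -0.258, 0.0059]
eef_rot: [0.118, 0.993, 0.0, 0.0]
contact_force: [-0.2, 1.2, 2.7]
opening: 0.701
finger_force: 25.0
pos [ 584.4 -258.     5.9] close-ang 76.5 tilt 0.03 q7 1.3 q [ 0.48  1.03 -0.25  1.64  0.44  0.52  1.3 ] F [-0.2  1.2  2.7] open 61.7 t 24.0
tx,ty,tz cm [ 12.19  51.58 -14.4 ] spin -36.8
```

```bash
python3 -m creep '[{"grip":-1,"tx":0,"ty":0,"tz":-0.5,"spin":0},{"grip":-1,"tx":0,"ty":0,"tz":-2,"spin":0},{"grip":-1,"tx":0,"ty":0,"tz":-3,"spin":0},{"grip":-1,"tx":0,"ty":0,"tz":-3,"spin":0},{"grip":-1,"tx":0,"ty":0,"tz":-3,"spin":0},{"grip":-1,"tx":0,"ty":0,"tz":-2,"spin":0},{"grip":-1,"tx":0,"ty":0,"tz":-1,"spin":0},{"grip":-1,"tx":0,"ty":0,"tz":0,"spin":0}]' 30 
python3 go.py 586.3 272 150 113.3
```

```text
clock: 24.65
tool_pos: [0.5852, -0.2589, 0.153]
eef_rot: [0.118, 0.993, -0.001, 0.002]
contact_force: [0.3, -0.1, -2.5]
opening: 0.698
finger_force: 30.0
pos [ 585.2 -258.9  153. ] close-ang 76.4 tilt 0.24 q7 1.37 q [ 0.53  0.82 -0.34  1.59  0.36  0.78  1.37] F [ 0.3 -0.1 -2.5] open 61.4 t 24.6
tx,ty,tz cm [12.34 51.64  0.21] spin -36.9
```

```bash
python3 -m creep '[{"grip":-1,"tx":0.25,"ty":1.0,"tz":0,"spin":0},{"grip":-1,"tx":0.45,"ty":1.9,"tz":0,"spin":0},{"grip":-1,"tx":0.73,"ty":3.05,"tz":0,"spin":0},{"grip":-1,"tx":0.73,"ty":3.05,"tz":0,"spin":0},{"grip":-1,"tx":0.73,"ty":3.05,"tz":0,"spin":0},{"grip":-1,"tx":0.73,"ty":3.05,"tz":0,"spin":0},{"grip":-1,"tx":0.73,"ty":3.05,"tz":0,"spin":0},{"grip":-1,"tx":0.73,"ty":3.05,"tz":0,"spin":0}]' >/dev/null
python3 -m creep '[{"grip":-1,"tx":0.73,"ty":3.05,"tz":0,"spin":0},{"grip":-1,"tx":0.73,"ty":3.05,"tz":0,"spin":0},{"grip":-1,"tx":0.73,"ty":3.05,"tz":0,"spin":0},{"grip":-1,"tx":0.73,"ty":3.05,"tz":0,"spin":0},{"grip":-1,"tx":0.73,"ty":3.05,"tz":0,"spin":0},{"grip":-1,"tx":0.73,"ty":3.05,"tz":0,"spin":0},{"grip":-1,"tx":0.73,"ty":3.05,"tz":0,"spin":0},{"grip":-1,"tx":0.73,"ty":3.05,"tz":0,"spin":0}]' >/dev/null
python3 -m creep '[{"grip":-1,"tx":0.73,"ty":3.05,"tz":0,"spin":0},{"grip":-1,"tx":0.45,"ty":1.9,"tz":0,"spin":0},{"grip":-1,"tx":0.2,"ty":0.9,"tz":0,"spin":-4},{"grip":-1,"tx":0,"ty":0,"tz":0,"spin":-6},{"grip":-1,"tx":0,"ty":0,"tz":0,"spin":-6},{"grip":-1,"tx":0,"ty":0,"tz":0,"spin":-6},{"grip":-1,"tx":0,"ty":0,"tz":0,"spin":-6},{"grip":-1,"tx":0,"ty":0,"tz":0,"spin":-5}]' >/dev/null
python3 -m creep '[{"grip":-1,"tx":0,"ty":0,"tz":2,"spin":-3.9},{"grip":-1,"tx":0,"ty":0,"tz":3,"spin":0},{"grip":-1,"tx":0,"ty":0,"tz":2,"spin":0},{"grip":-1,"tx":0,"ty":0,"tz":0,"spin":0},{"grip":-1,"tx":0,"ty":0,"tz":0,"spin":0}]' >/dev/null
python3 go.py 586.3 272 18 113.3
python3 - <<'E'
from h import *
for n in("top","side"):
    p,d=optics.snapshot(n); np.savez(f"{n}6.npz",p=p,d=d); cv2.imwrite(f"pics/{n}6.png",p[:,:,::-1])
E
python3 sq.py 6 .4103 -.2718 .05 .022 .045;  python3 sq.py 6 .5 -.017 .05 .022 .045
```

```text
pos [582.5 270.4  78.3] close-ang 113.4 tilt 0.32 q7 1.06 q [-0.31  0.94 -0.38  1.61  0.48  0.69  1.06] F [-0.2 -0.2 -0.7] open 61.7 t 27.1
tx,ty,tz cm [-0.44 -0.01  6.03] spin 0.1
top 408 [ 410.8 -270.8   58.1   57.4   87.7] z 0.0317
side 825 [ 412.9 -273.6   59.7   58.3   73.4] z 0.0304
top 242 [499.1 -17.   42.9  41.8   5.5] z 0.0317
side 332 [500.4 -19.6  42.   45.7   4.4] z 0.0298
```

View pics/side6.png

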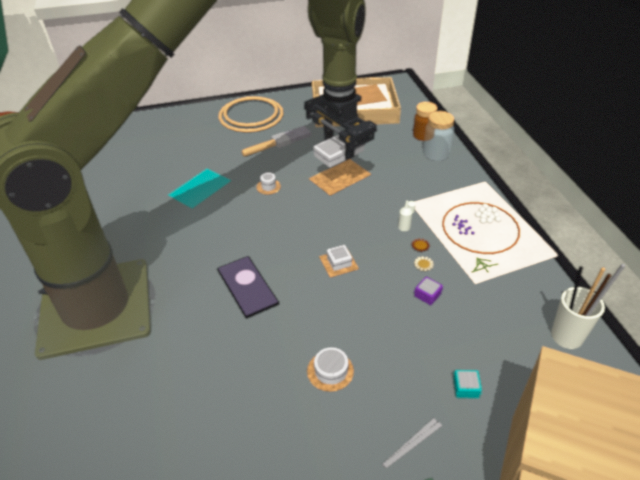

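The oblong tin at (332,152) is held over its mat (340,177). The other three tins sit on their mats and the glue bottle is still standing at (405,217).

```bash
python3 -m creep '[{"grip":-1,"tx":-0.4,"ty":0,"tz":2,"spin":0},{"grip":-1,"tx":0,"ty":0,"tz":2.4,"spin":0},{"grip":-1,"tx":0,"ty":0,"tz":1,"spin":0},{"grip":-1,"tx":0,"ty":0,"tz":0,"spin":0},{"grip":-1,"tx":0,"ty":0,"tz":0,"spin":0},{"grip":-1,"tx":0,"ty":0,"tz":0,"spin":0}]' >/dev/null
python3 go.py 586.3 272 8.8 113.3
```

```text
pos [589.3 273.1  28.3] close-ang 113.4 tilt 0.14 q7 1.03 q [-0.32  1.02 -0.34  1.61  0.52  0.61  1.03] F [-0.3  0.2 -0.8] open 61.8 t 27.7
tx,ty,tz cm [0.32 0.02 1.95] spin 0.1
```

```bash
python3 -m creep '[{"grip":-1,"tx":0.1,"ty":0,"tz":0.8,"spin":0},{"grip":-1,"tx":0,"ty":0,"tz":0.2,"spin":0},{"grip":-1,"tx":0,"ty":0,"tz":0,"spin":0},{"grip":-1,"tx":0,"ty":0,"tz":0,"spin":0},{"grip":-1,"tx":0,"ty":0,"tz":0,"spin":0}]' >/dev/null
python3 go.py 586.3 272 8.8 113.3
```

```text
pos [587.7 272.   16.9] close-ang 113.4 tilt 0.02 q7 1.03 q [-0.33  1.03 -0.33  1.61  0.53  0.59  1.03] F [ 0.1  0.4 -1. ] open 61.9 t 28.1
tx,ty,tz cm [0.13 0.05 0.81] spin 0.1
```

```bash
python3 -m creep '[{"grip":-1,"tx":0.1,"ty":0,"tz":0.5,"spin":0},{"grip":-1,"tx":0,"ty":0,"tz":0.2,"spin":0},{"grip":-1,"tx":0,"ty":0,"tz":0.1,"spin":0},{"grip":-1,"tx":0,"ty":0,"tz":0,"spin":0},{"grip":-1,"tx":0,"ty":0,"tz":0,"spin":0},{"grip":-1,"tx":0,"ty":0,"tz":0,"spin":0}]' >/dev/null
python3 go.py 586.3 272 8.8 113.3
```

```text
pos [586.4 271.4   8.9] close-ang 113.4 tilt 0.03 q7 1.02 q [-0.33  1.04 -0.33  1.61  0.53  0.58  1.02] F [-2.  -2.   3.8] open 62.0 t 28.6
tx,ty,tz cm [-0.02  0.06  0.01] spin 0.1
```

Contact is felt on the mat. I'll release, lift, move clear and check all four tins.

```bash
python3 -m creep '[{"grip":0.5,"tx":0,"ty":0,"tz":0,"spin":0},{"grip":0.7,"tx":0,"ty":0,"tz":0,"spin":0},{"grip":1,"tx":0,"ty":0,"tz":0,"spin":0},{"grip":1,"tx":0,"ty":0,"tz":0,"spin":0},{"grip":1,"tx":0,"ty":0,"tz":-2,"spin":0},{"grip":1,"tx":0,"ty":0,"tz":-4,"spin":0},{"grip":1,"tx":0,"ty":0,"tz":-4,"spin":0},{"grip":1,"tx":0,"ty":0,"tz":-4,"spin":0}]' >/dev/null
python3 -m creep '[{"grip":1,"tx":0,"ty":0,"tz":-4,"spin":0},{"grip":1,"tx":0,"ty":4,"tz":-2,"spin":0},{"grip":1,"tx":0,"ty":4,"tz":0,"spin":0},{"grip":1,"tx":0,"ty":4,"tz":0,"spin":0},{"grip":1,"tx":0,"ty":4,"tz":0,"spin":0},{"grip":1,"tx":0,"ty":4,"tz":0,"spin":0},{"grip":1,"tx":0,"ty":4,"tz":0,"spin":0},{"grip":1,"tx":0,"ty":0,"tz":0,"spin":0}]' >/dev/null
python3 go.py
python3 - <<'E'
from h import *
for n in("top","side"):
    p,d=optics.snapshot(n); np.savez(f"{n}7.npz",p=p,d=d); cv2.imwrite(f"pics/{n}7.png",p[:,:,::-1])
E
python3 sq.py 7 .586 .272 .08 .025 .045; python3 sq.py 7 .4103 -.2718 .05 .022 .045;  python3 sq.py 7 .5 -.017 .05 .022 .045; python3 sq.py 7 .4045 .282 .045 .022 .045
```

```text
pos [484.1 500.1 207.7] close-ang 114.1 tilt 0.62 q7 0.84 q [-0.66  0.85 -0.43  1.35  0.37  1.02  0.84] F [-0.4  1.7  0.2] open 87.7 t 29.9
top 909 [584.9 271.2 111.5  62.5  23.3] z 0.0337
side 731 [587.  268.6 115.   66.5  22.5] z 0.0316
top 409 [ 410.4 -270.8   58.3   56.7   89.2] z 0.0319
side 841 [ 412.9 -273.9   60.7   58.2   75. ] z 0.0303
top 244 [498.9 -16.9  43.   42.2   7.4] z 0.0319
side 333 [500.4 -19.9  42.6  46.7   4. ] z 0.0297
top 152 [403.5 280.9  34.8  33.9  85. ] z 0.0331
side 147 [406.2 278.5  38.7  35.2  70.2] z 0.0309
```

View pics/top7.png

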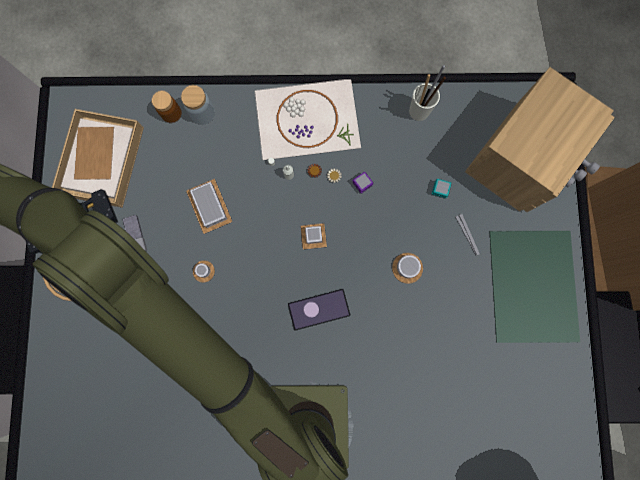

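The top view shows all four tins upright and centred on their mats: oblong (209,206), small (203,270), square (314,235) and round (408,266). The measured offsets are about 2 mm or less. The glue bottle at (288,171) is undisturbed and the gripper is clear of everything.

```bash
python3 -c "
from plant import workorder; print(workorder.finish_job())"
```

```text
the job is handed in; nothing more can be done
None
```

The job is handed in: all four tins stand upright on their matching mats, about 2 mm or less off centre by camera measurement, the oblong and square tins are squared up to within about a degree, and the glue bottle was not touched.

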